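# Stand the design tablet up on its bench dock

## Robot

A 7-joint arm with a two-finger parallel gripper is mounted at the origin on the work surface. World frame = base frame: x ahead of the robot, y to its left, z up, the work surface at z = 0. Lengths are in m, angles in rad, forces in N, time in s.
With the tool pointing down it reaches from about 0.425 to 0.875 m from the base axis. Payload 4.7 kg.
Tool frame: the origin (TCP) lies at the very end of the fingers, on their centre line; the grasp point (between the pads) lies behind it (ctrl.tcp_to_grasp is the y of the grasp point in the tool frame, in m); y points along the fingers, x is the direction in which the jaws open and shut, and the axes are right-handed (so a half turn about y gives the same grasp; the last joint's range is limited). The gripper opens to 87 mm and grips with 3 to 60 N. Pads are 19 mm wide; open, the fingers measure 117 mm over their backs; the gripper's body (75 mm by 190 mm) begins 51 mm behind the grasp point.
Start: joints at [1.141, 0.321, -0.07, 1.45, 0.023, 1.371, -0.057], TCP at [0.279, -0.587, 0.223] pointing down, gripper open.
Joint ranges: [-2.86, 2.86], [-0.3, 2.09], [-1.38, 1.24], [0.06, 2.45], [-1.56, 4.7], [0.09, 2.05], [-2.69, 2.69]. Speed limits (rad/s): [2.57, 2.57, 3.14, 3.14, 3.14, 3.14, 3.14].

## Interface

Orientations are given as a rotation vector (axis times angle).
In Python, from bench import ctrl, get_image, workorder gives the robot as it stands.
- The arm moves only by the tool drive_tool, never from a script. Its argument "increments" is text: rows parted by semicolons, each of 5 numbers parted by spaces: the shift along the tool's x, y, z in mm, then the turn about the tool's y in degrees, then the closure in counts, from 0 (fully open) to 255 (shut). In form: tx ty tz yaw fingers; .... A call has 1 to 20 rows; each row shifts and turns the commanded pose from where the row before left it, along the tool's axes as they then stand; what a row does not reach is not made up. A row lasts 1/8 s, in which the tool goes at most 62.5 mm and 10.7 degrees, less where a joint would pass 70% of its speed; a pose out of reach is approached as far as the arm can. A call is refused whole if a number of a shift passes 62.5 or a number of a turn 10.7, either way. A call with a gripper value outside its range is refused whole. The fingers move at their own pace and stop on an object; "squeeze" is the grip in N (left out, the last holds). Time passes only in rows, so rows that do not move let the fingers close. It gives the time, the measured TCP pose, the force and the opening at its end, in the units of the state.
- ctrl.get_state(): the state, without advancing time (a new reading comes with each control period).
- get_image(name): name is "scene" or "top" or "wrist"; returns a dict with "img" (400x640x3 uint8, red, green, blue), "mtx" (3x3 intrinsics, pixels), "camera_from_world" (4x4, takes a point from world to camera coordinates). Camera axes: x right, y up, looking along -z (the intrinsics and any distortion apply to the point x, -y, -z); pixel columns grow to the right and rows downward; lengths in m; the calibration is good to about 2 mm. A picture is of the moment at which its call begins. There is no depth.
- workorder.close_job(): hands the job in, once; it reports no verdict.
The state is a dict: "time": time; "joint_positions": joint angles; "qd": joint speeds; "joint_torque": joint torques, N m; "position": TCP position; "tool_rot": TCP orientation; "ft_force": force on the tool from outside, world axes, zero at the start; "torque": the same for the moment, N m; "grip_width": opening from 0.0 (shut) to 1.0 (fully open).
Only numpy, scipy, OpenCV 4.12 (cv2) and the standard library are available. Lean on these libraries where they do the work, as an engineer would, in place of code of your own. Each camera call takes 0.05 s, during which the arm holds its last target.

## Task

The design tablet lies face down and askew on the wooden deck of its dock. Slide it back against the metal rest, centred and square on it, and tip it up so that it stands with its orange edge down on the narrow ledge, leaning against the sloping backrest with the screen towards the robot. Handle the glass gently, and leave the other things on the bench where they are.

Things in the scene. Friction and masses are not known exactly. Their poses are not given: they have to be found in the camera images.
- dock: Wooden tablet dock, fixed. Origin on the bench; x points from the deck to the rest (about away from the robot), y left, z up. Base board 330 x 170 x 12 mm, x -210 to +120 mm. On it the deck: two arms with cork tops 70 mm above the bench, x -210 to -30 mm, |y| 55 to 85 mm. Beyond the deck stands an aluminium rest with a narrow ledge and a sloping backrest.
- deck_front (a point): Middle of the mouth of the deck's cut-out, at deck-top height: dock x -210, y 0, z 70 mm. The cut-out between the arms is 110 mm wide, open towards the robot, x -210 to -60 mm, only the 12 mm base board beneath it. A cross-piece of about deck height closes it at x -60 to -30 mm.
- ledge_zero (a point): Dock x 0, y 0, z 60 mm: ledge floor height, where the backrest's foot would be at adjustment s = 0. The rest is clamped s = 0 to 20 mm farther in +x, unknown: feel for it with the tablet (yields only above 80 N). Rest 150 mm wide in y; lip top z 66 mm, 4 mm thick, floor 16 mm wide from lip to backrest; backrest 100 mm long, leaning 15 degrees back to +x.
- tablet: Tablet, 140 (own x) x 200 (own y) x 10 mm, 0.25 to 0.5 kg, loose on the deck arms, aluminium back up, dark screen down, askew, off-centre, short of the rest. Origin: centre of the screen side (the underside at first); x points to the edge with the orange strip (nearest the rest), z out of the back. Slides with a few N; too wide to grip across; fingers reach under it through the cut-out.
- tablet_foot (a point): Middle of the tablet's orange edge, half-way through its thickness. When the tablet stands on the ledge it is about 61 mm above the bench and this edge is the lower one.
- tablet_grip_edge (a point): Middle of the tablet's other edge, the plain one (nearest the robot at the start), half-way through its thickness.
- pliers: Red-handled pliers, 150 x 70 x 14 mm, lying left of the dock; origin under the pivot. Leave alone.
- beaker: Silver beaker, 72 mm across, 85 mm high, standing right of the dock; origin under its centre. Leave alone.
- polish_tin: Round yellow polish tin, 64 mm across, 28 mm high, at the right of the deck; origin under its centre. Leave alone.
- bead_jar: Amber glass jar with black cap, 52 mm across, 55 mm high, left of the rest; origin under its centre. Leave alone.
- wire_spool: Copper wire spool, 60 mm across, 42 mm high, right of the rest; origin under its centre. Leave alone.

How it is judged:
At the end, for the whole second after the job is handed in: The tablet rests still on the ledge, orange edge down: that edge's middle is 56 to 67 mm above the bench, within 18 mm of the dock's centre line, x -16 to +26 mm from the dock origin; it leans back 10 to 25 degrees, screen to the robot, square to the dock within 0.10 rad (z of tablet_foot in the frame of dock between 0.056 and 0.067 m and x of tablet_foot in the frame of dock between -0.016 and 0.026 m and y of tablet_foot in the frame of dock between -0.018 and 0.018 m and angle between tablet's own z axis and vertical between 1.745 and 2.007 rad and angle between the y axis of tablet and the y axis of dock, either way round below 0.1 rad and linear speed of tablet below 0.01 m/s and angular speed of tablet below 0.05 rad/s); the robot touches nothing.
It fails at once if the fingers press on the tablet with more than 30 N (contact force between the fingers and tablet above 30 N).
It fails at once if another loose thing on the bench is moved by more than 30 mm (distance of any of pliers, beaker, polish_tin, bead_jar, wire_spool from where it was at the start of the episode above 0.03 m).
It also fails if it takes over 72 s, if anything falls off the work surface, if the arm or the gripper's body presses on something with over 40 N, if the wrist force passes 120 N, or if a joint passes its speed limit or range.

## Working session

There is one attempt and no reset: what is moved stays moved. The work goes in short steps, Python scripts to look and compute and a tool call to move; the robot and the scene stay as the last step left them, time stands still between calls to the robot, and variables do not carry over. Pictures are saved under pics/ and viewed, and the job is handed in when it is done.

Besides the shell and the picture viewer there is one more tool, called after "Call:" as name(argument=value, ...) on one line, values as JSON. drive_tool: Moves the arm, as the interface text tells. Its arguments: {"type":"object","properties":{"increments":{"type":"string"},"squeeze":{"type":"number"}},"required":["increments"]}

```bash
ls; mkdir -p pics; python3 - <<'E'
from bench import ctrl,get_image,workorder
import cv2
print(ctrl.get_state(), ctrl.tcp_to_grasp)
for n in ["scene","top","wrist"]:
    d=get_image(n); cv2.imwrite(f"pics/{n}0.png",d["img"][:,:,::-1]); print(n,d["mtx"].tolist(),d["camera_from_world"].round(4).tolist())
E
```

```text
pics
{'time': 0.0, 'joint_positions': array([ 1.14110902,  0.32180723, -0.07010388,  1.45165395,  0.02262691,
        1.37078182, -0.05689968]), 'qd': array([-0.00163121,  0.00105606,  0.00018659, -0.00055956, -0.00065792,
       -0.00049394, -0.00010475]), 'joint_torque': array([-6.98691438e-04, -4.91292787e+01, -4.04252177e-01, -3.12521267e+01,
       -6.40344224e-02,  4.39421413e-02,  1.56615042e-04]), 'position': array([ 0.27881196, -0.58656965,  0.22148247]), 'tool_rot': array([-1.38616411,  0.87758878, -0.8749076 ]), 'ft_force': array([-0.01820936,  0.44222998, -0.4085233 ]), 'torque': array([-0.01152993, -0.00901939,  0.01837542]), 'grip_width': 0.9953576404635918} -0.0187
scene [[391.4436867742638, 0.0, 311.7102805825017], [0.0, 391.4436867742638, 201.70897602704122], [0.0, 0.0, 1.0]] [[-0.7319, 0.6814, 0.0051, 0.4098], [-0.4729, -0.5134, 0.7161, 0.2642], [0.4905, 0.5217, 0.698, -1.4637], [0.0, 0.0, 0.0, 1.0]]
top [[452.5880992028047, 0.0, 318.8393594996094], [0.0, 452.5880992028047, 195.75532850844522], [0.0, 0.0, 1.0]] [[-0.0181, -0.9998, 0.0019, 0.0666], [0.9975, -0.0179, 0.0681, -0.6206], [-0.0681, 0.0031, 0.9977, -1.183], [0.0, 0.0, 0.0, 1.0]]
wrist [[339.1507471716356, 0.0, 315.8121993051076], [0.0, 339.1507471716356, 200.13084763231478], [0.0, 0.0, 1.0]] [[0.4295, -0.9031, -0.0013, -0.6499], [0.8669, 0.4127, -0.2796, 0.035], [0.253, 0.1189, 0.9601, -0.3902], [0.0, 0.0, 0.0, 1.0]]
```

View pics/scene0.png

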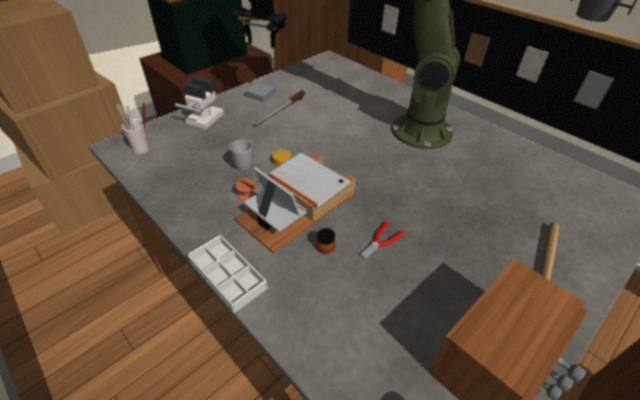

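View pics/top0.png

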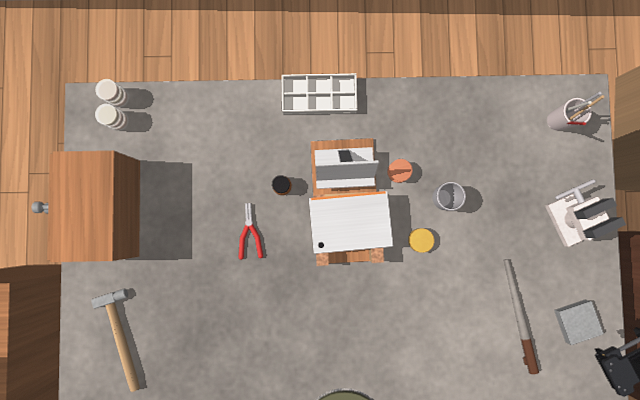

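```bash
python3 - <<'E'
import cv2
a=cv2.imread("pics/top0.png")[130:275,285:415]
cv2.imwrite("pics/topz.png",cv2.resize(a,None,fx=4.1,fy=4.1,interpolation=cv2.INTER_CUBIC))
a=cv2.imread("pics/scene0.png")[140:260,215:375]
cv2.imwrite("pics/scenez.png",cv2.resize(a,None,fx=5,fy=5,interpolation=cv2.INTER_CUBIC))
E
```

```text
(no output)
```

View pics/topz.png

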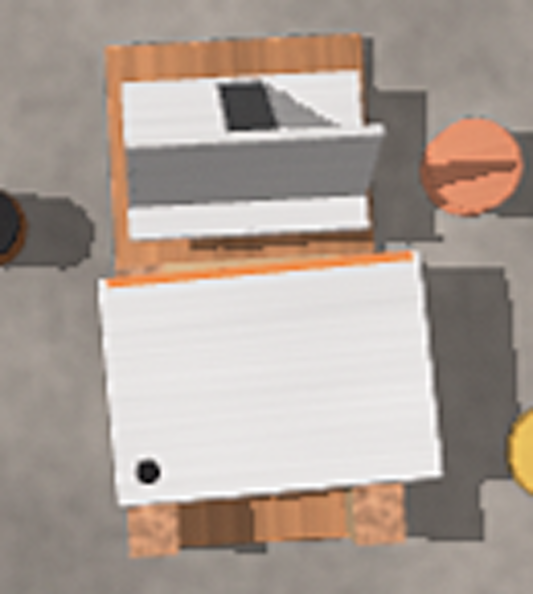

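View pics/scenez.png

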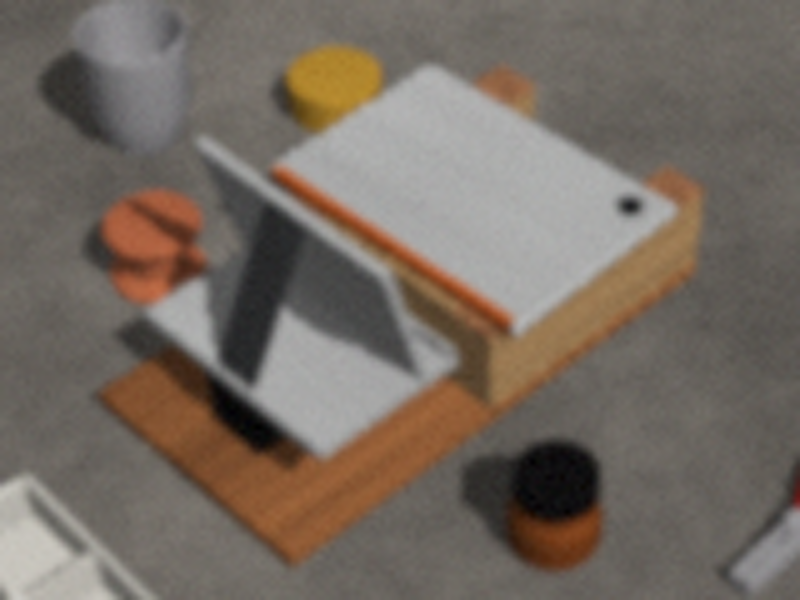

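View pics/wrist0.png

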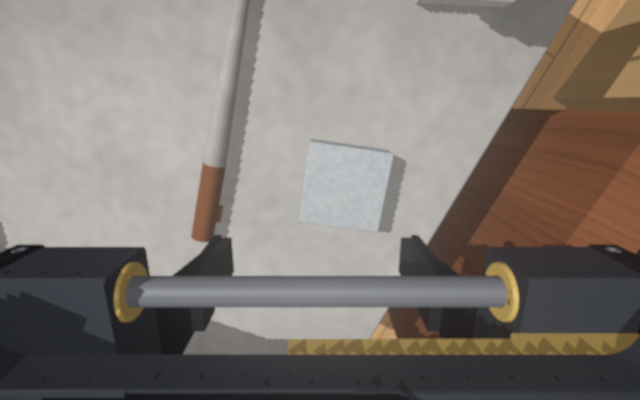

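```bash
cat > h.py <<'E'
import numpy as np
from bench import ctrl,get_image,workorder
from scipy.spatial.transform import Rotation as Ro
from scipy.optimize import least_squares
def proj(d,P):
    P=np.atleast_2d(P); T=d["camera_from_world"]; c=P@T[:3,:3].T+T[:3,3]
    c=c*[1,-1,-1]; p=c@np.array(d["mtx"]).T; return p[:,:2]/p[:,2:]
def pose2(p,P):
    c,s=np.cos(p[2]),np.sin(p[2]); P=np.asarray(P,float)
    return np.c_[p[0]+c*P[:,0]-s*P[:,1],p[1]+s*P[:,0]+c*P[:,1],P[:,2]]
def st():
    s=ctrl.get_state(); R=Ro.from_rotvec(s["tool_rot"]).as_matrix()
    return s,R
E
cat > fit.py <<'E'
from h import *
import sys
def fit(obs,p0):
    # obs list of (cam dict, P3, px)
    f=lambda p: np.concatenate([(proj(d,pose2(p,[P]))[0]-px) for d,P,px in obs])
    r=least_squares(f,p0,loss='soft_l1'); return r.x,f(r.x).reshape(-1,2)
if __name__=="__main__":
    s,R=st(); print(R.round(4))
    T=get_image("top"); S=get_image("scene")
    zt=lambda u,v:(np.array([u,v])+.5)/4.1-.5+[285,130]
    zs=lambda u,v:(np.array([u,v])+.5)/5-.5+[215,140]
    o=[(T,(.12,.085,.012),zt(107,46)),(T,(.12,-.085,.012),zt(363,34)),(T,(-.21,.085,.07),zt(130,557)),(T,(-.21,-.085,.07),zt(406,541)),(T,(-.21,.055,.07),zt(178,553)),(T,(-.21,-.055,.07),zt(358,545)),
     (S,(.12,.085,.012),zs(292,550)),(S,(.12,-.085,.012),zs(98,395)),(S,(-.21,.085,.07),zs(700,192))]
    dk,e=fit(o,[.65,0,0]); print("dock",dk.round(4)); print(e.round(1).tolist())
    # tablet frame p: centre, yaw ; x toward orange; P local
    o=[(T,(.07,.1,.08),zt(100,283)),(T,(.07,-.1,.08),zt(417,251)),(T,(-.07,-.1,.08),zt(441,474)),(T,(-.07,.1,.08),zt(121,505)),
     (S,(.07,-.1,.08),zs(275,165)),(S,(.07,.1,.08),zs(515,322)),(S,(-.07,-.1,.08),zs(432,64)),(S,(-.07,.1,.08),zs(678,208))]
    tb,e=fit(o,[.6,0,0]); print("tablet",tb.round(4)); print(e.round(1).tolist())
    c,s_=np.cos(dk[2]),np.sin(dk[2]); Rd=np.array([[c,-s_],[s_,c]])
    print("tablet in dock",Rd.T@(tb[:2]-dk[:2]),tb[2]-dk[2])
E
python3 fit.py
```

```text
[[ 4.294e-01 -7.000e-04  9.031e-01]
 [-9.031e-01  1.300e-03  4.294e-01]
 [-1.500e-03 -1.000e+00 -1.000e-04]]
dock [ 0.6548 -0.0134  0.033 ]
[[-0.3, -0.2], [-0.0, -0.4], [0.2, -0.0], [0.0, 0.4], [0.3, 0.3], [-0.1, 0.0], [-0.4, 1.6], [-0.4, -0.7], [1.0, -0.5]]
tablet [ 0.5503 -0.0231  0.0729]
[[-0.5, -0.8], [0.9, -0.1], [0.6, 0.8], [-0.6, 0.6], [-1.4, 0.4], [0.5, 1.5], [-0.1, -0.3], [0.2, -0.4]]
tablet in dock [-0.10481034 -0.00628748] 0.039966954129517805
```

Call:
drive_tool(increments="0 0 0 8 85; 0 0 0 8 85; 0 0 0 7.6 85; -40 0 13.5 0 85; -40 0 13.5 0 85; -40 0 13.5 0 85; -40 0 13.5 0 85; -40 0 13.5 0 85; -40 0 13.5 0 85; -40 0 13.5 0 85; -40 0 13.5 0 85; -40 0 13.5 0 85; -40 0 13.5 0 85; -40 0 13.5 0 85; -40 0 13.5 0 85; -40 0 13.5 0 85; -40 0 13.5 0 85; 0 0 0 0 85; 0 0 0 0 85", squeeze=20)

```text
time: 2.62
position: [0.4499, -0.022, 0.2225]
tool_rot: [-1.225, 1.186, -1.186]
ft_force: [-0.5, -0.6, -0.2]
grip_width: 0.668
```

```bash
cat > look.py <<'E'
from h import *
import cv2,sys
s,R=st(); dk=np.array([.6548,-.0134,.033]); 
p=s["position"]; c,sn=np.cos(dk[2]),np.sin(dk[2]); q=p[:2]-dk[:2]
print("t",round(s["time"],2),"tcp dock mm",np.round([1e3*(c*q[0]+sn*q[1]),1e3*(-sn*q[0]+c*q[1]),1e3*p[2]],1),"zaxis yaw rel dock deg",np.degrees(np.arctan2(R[1,2],R[0,2])-dk[2]).round(2),"F",s["ft_force"].round(2),"w",round(s["grip_width"],3))
tag=sys.argv[1] if len(sys.argv)>1 else None
for n in sys.argv[2:]:
    im=get_image(n)["img"][:,:,::-1]
    if n=="top": im=cv2.resize(im[120:280,265:425],None,fx=3.7,fy=3.7,interpolation=cv2.INTER_CUBIC)
    if n=="scene": im=cv2.resize(im[120:260,215:375],None,fx=4.2,fy=4.2,interpolation=cv2.INTER_CUBIC)
    cv2.imwrite(f"pics/{n}_{tag}.png",im)
E
python3 look.py a wrist top
```

```text
t 2.62 tcp dock mm [-205.1   -1.9  222.5] zaxis yaw rel dock deg -0.08 F [-0.48 -0.59 -0.18] w 0.668
```

View pics/wrist_a.png

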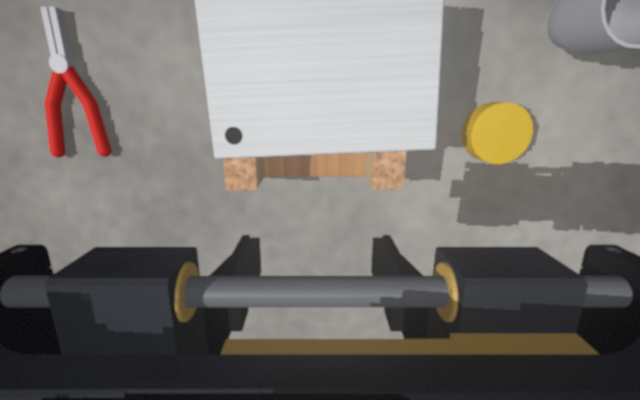

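View pics/top_a.png

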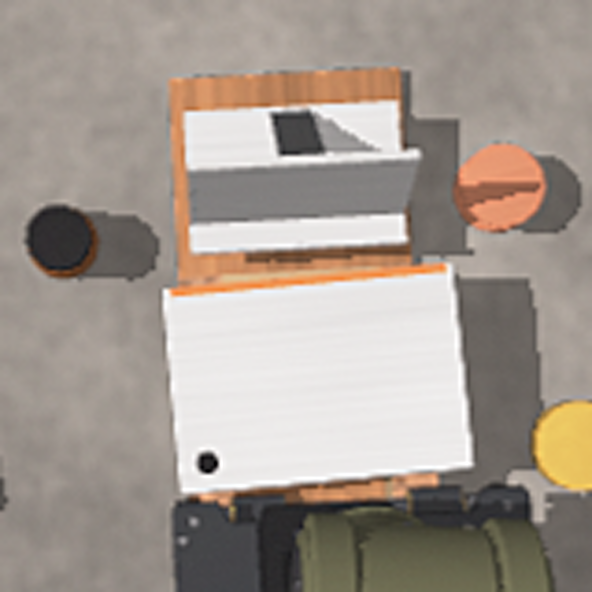

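Call:
drive_tool(increments="-2 35 0 0 85; 0 35 0 0 85; 0 35 0 0 85; 0 35 0 0 85; 0 27.5 0 0 85; 0 0 0 0 85; 0 0 0 0 85; 0 0 0 0 85")

```text
time: 3.72
position: [0.4512, -0.0197, 0.0564]
tool_rot: [-1.223, 1.184, -1.188]
ft_force: [0.5, -1.3, -0.1]
grip_width: 0.664
```

```bash
python3 look.py b wrist scene
```

```text
t 3.73 tcp dock mm [-203.7    0.4   56.4] zaxis yaw rel dock deg -0.09 F [ 0.48 -1.31 -0.07] w 0.664
```

View pics/wrist_b.png

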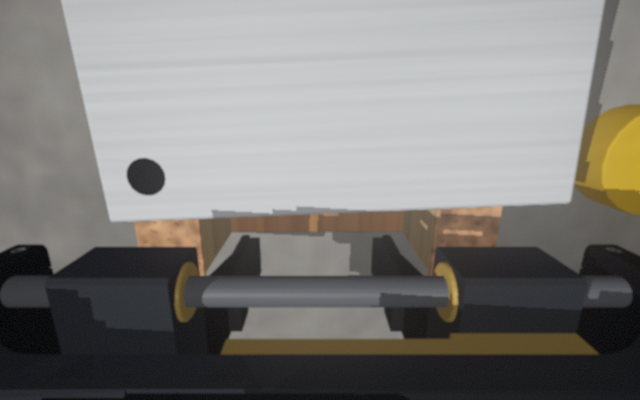

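View pics/scene_b.png

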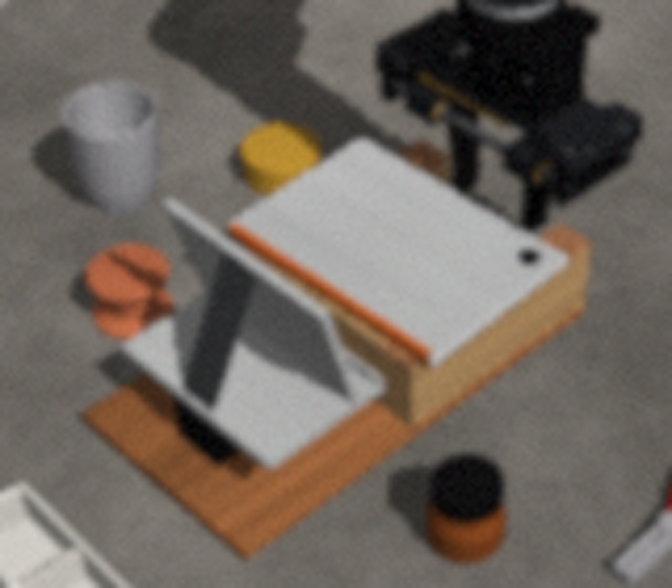

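Call:
drive_tool(increments="0 0 8 0 85; 0 0 8 0 85; 0 0 4 0 85; 0 0 4 0 85; 0 0 4 0 85; 0 0 4 0 85; 0 0 4 0 85; 0 0 4 0 85; 0 0 0 0 85")

```text
time: 4.95
position: [0.4908, -0.0181, 0.0552]
tool_rot: [-1.223, 1.185, -1.186]
ft_force: [-0.5, -0.3, -0.3]
grip_width: 0.667
```

```bash
python3 look.py c wrist top
```

```text
t 4.95 tcp dock mm [-164.     0.7   55.2] zaxis yaw rel dock deg -0.07 F [-0.52 -0.34 -0.27] w 0.667
```

View pics/wrist_c.png

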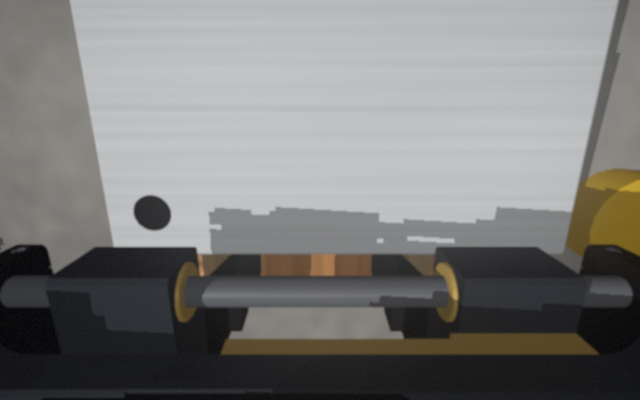

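View pics/top_c.png

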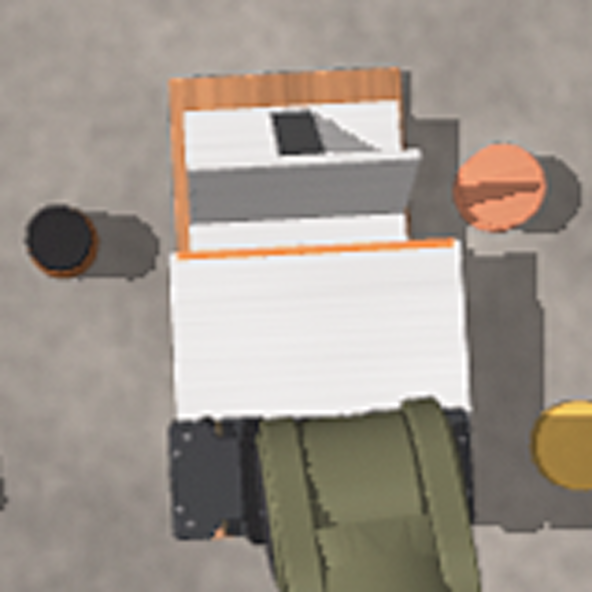

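```bash
python3 - <<'E'
from h import *
T=get_image("top"); dk=np.array([.6548,-.0134,.033])
# solve for (x,y) plane z=.08 through pixels
def back(uv,z):
    r=least_squares(lambda q: proj(T,[[q[0],q[1],z]])[0]-uv,[.6,0]); q=r.x-dk[:2]; c,s=np.cos(dk[2]),np.sin(dk[2]); return np.array([c*q[0]+s*q[1],-s*q[0]+c*q[1]])*1e3
z=lambda u,v:(np.array([u,v])+.5)/3.7-.5+[265,120]
for n,u,v,h in [("oL",177,255,.08),("oR",460,240,.08),("ledgeL",190,253,.066),("ledgeR",409,241,.066),("restTopL",188,171,.157),("restTopR",420,151,.157),("tin",577,445,.028)]: print(n,back(z(u,v),h).round(1))
E
```

```text
oL [-15.7  85.3]
oR [ -15.3 -108.8]
ledgeL [-13.6  76.4]
ledgeR [-13.  -75.7]
restTopL [31.3 75. ]
restTopR [ 36.7 -74.2]
tin [-161.1 -191.3]
```

Call:
drive_tool(increments="0 0 -10 0 85; 0 -35 0 0 150; 0 -35 0 0 255; 35 0 20 0 255; 35 0 20 0 255; 35 0 20 0 255; 36 0 28 0 255; 0 0 0 0 255; 0 30 0 0 255; 0 31 0 0 255; 0 0 0 0 255; 0 0 0 0 255")

```text
time: 6.6
position: [0.5729, -0.1561, 0.0653]
tool_rot: [-1.224, 1.184, -1.186]
ft_force: [0.1, 0.2, 0.6]
grip_width: 0.005
```

```bash
python3 look.py d wrist top
```

```text
t 6.6 tcp dock mm [ -86.6 -139.9   65.3] zaxis yaw rel dock deg -0.03 F [0.08 0.22 0.59] w 0.005
```

View pics/wrist_d.png

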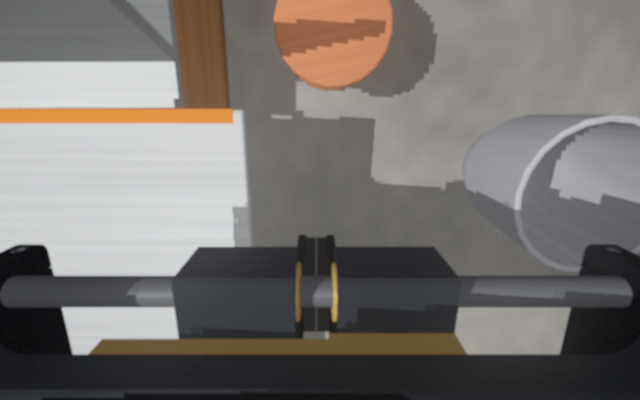

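View pics/top_d.png

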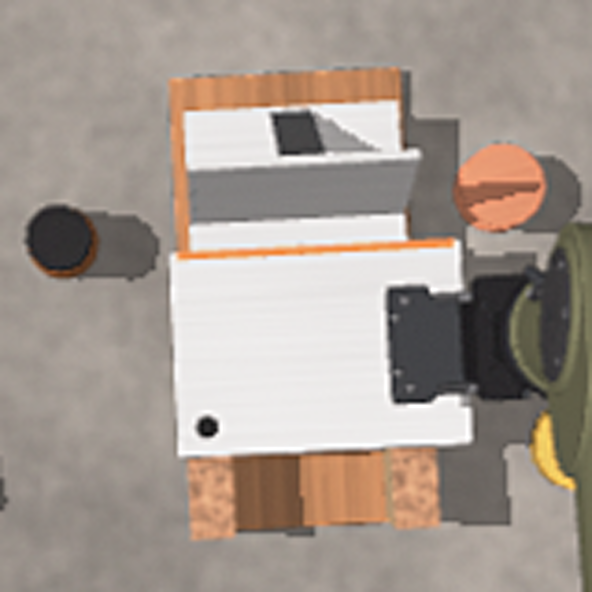

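Call:
drive_tool(increments="-6 0 0 0 255; -4 0 0 0 255; -4 0 0 0 255; -4 0 0 0 255; -4 0 0 0 255; 0 0 0 0 255")

```text
time: 7.45
position: [0.5718, -0.1342, 0.064]
tool_rot: [-1.224, 1.185, -1.185]
ft_force: [-0.4, 0.6, -0.8]
grip_width: 0.008
```

```bash
python3 look.py e top
```

```text
t 7.45 tcp dock mm [ -87. -118.   64.] zaxis yaw rel dock deg -0.04 F [-0.44  0.6  -0.81] w 0.008
```

View pics/top_e.png

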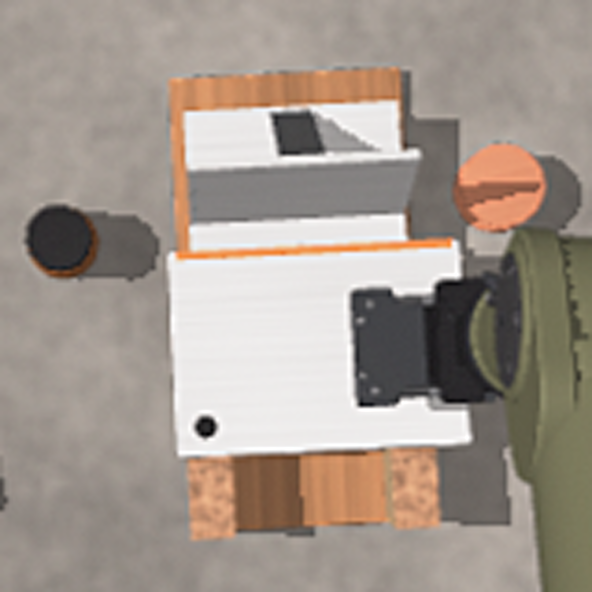

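Call:
drive_tool(increments="-3 0 0 0 255; -3 0 0 0 255; -3 0 0 0 255; -2 0 0 0 255; 0 0 0 0 255; 0 0 0 0 255")

```text
time: 8.25
position: [0.5714, -0.123, 0.064]
tool_rot: [-1.224, 1.186, -1.185]
ft_force: [-1.3, 0.2, -0.9]
grip_width: 0.0
```

```bash
python3 look.py f top
```

```text
t 8.25 tcp dock mm [ -87.  -106.7   64. ] zaxis yaw rel dock deg -0.04 F [-1.27  0.16 -0.93] w 0.0
```

View pics/top_f.png

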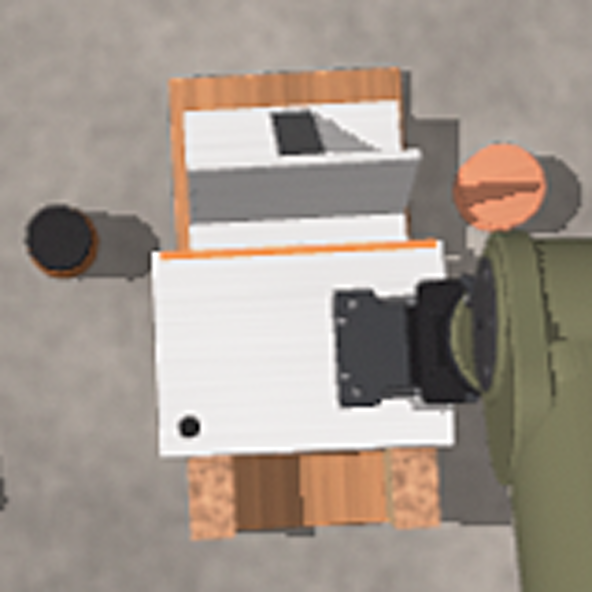

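Call:
drive_tool(increments="10 0 0 0 255; 0 -32 0 0 255; 0 -32 0 0 255; -29 0 -24 0 85; -29 0 -23 0 85; -29 0 -23 0 85; -30 0 -24 0 85; 0 0 0 0 85; 0 25 0 0 85; 0 25 0 0 85; 0 23 0 0 85; 0 0 0 0 85; 0 0 0 0 85")

```text
time: 9.93
position: [0.4751, -0.0201, 0.0558]
tool_rot: [-1.223, 1.185, -1.187]
ft_force: [-0.3, -0.1, 0.5]
grip_width: 0.664
```

Call:
drive_tool(increments="0 0 6 0 85; 0 0 4 0 85; 0 0 4 0 85; 0 0 4 0 85; 0 0 4 0 85; 0 0 4 0 85; 0 0 2 0 85; 0 0 0 0 85")

```text
time: 10.92
position: [0.5024, -0.0186, 0.0549]
tool_rot: [-1.224, 1.185, -1.186]
ft_force: [-0.9, 0.2, -0.4]
grip_width: 0.666
```

```bash
python3 look.py g top wrist
```

```text
t 10.93 tcp dock mm [-1.525e+02 -1.000e-01  5.490e+01] zaxis yaw rel dock deg -0.06 F [-0.9   0.2  -0.37] w 0.666
```

View pics/top_g.png

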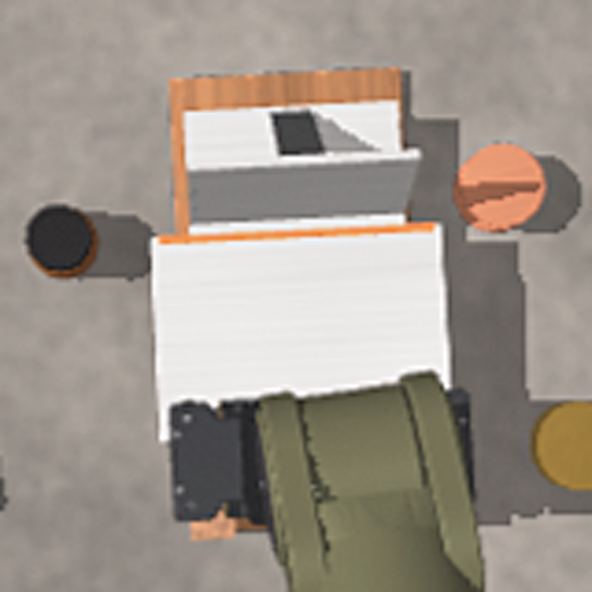

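View pics/wrist_g.png

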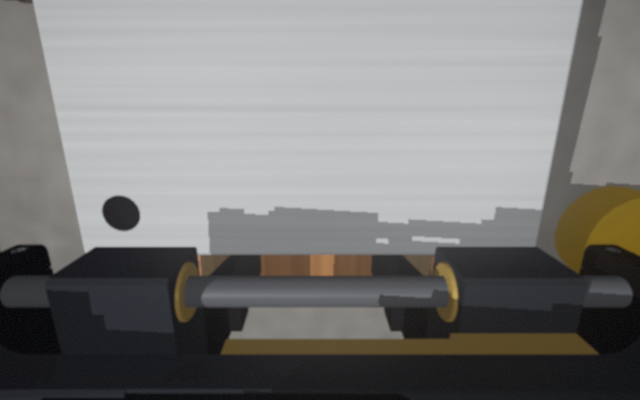

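Call:
drive_tool(increments="0 0 2 0 85; 0 0 2 0 85; 0 0 2 0 85; 0 0 0 0 85")

```text
time: 11.52
position: [0.5085, -0.0185, 0.055]
tool_rot: [-1.224, 1.185, -1.186]
ft_force: [-1.0, -1.3, -0.9]
grip_width: 0.666
```

Call:
drive_tool(increments="0 0 2 0 85; 0 0 2 0 85; 0 0 0 0 85")

```text
time: 11.9
position: [0.5125, -0.0183, 0.0551]
tool_rot: [-1.224, 1.185, -1.186]
ft_force: [-0.5, -0.3, -0.7]
grip_width: 0.663
```

Call:
drive_tool(increments="0 0 1.5 0 85; 0 0 1.5 0 85; 0 0 0 0 85")

```text
time: 12.28
position: [0.5146, -0.0183, 0.055]
tool_rot: [-1.225, 1.186, -1.185]
ft_force: [-4.8, -0.1, 2.9]
grip_width: 0.668
```

Call:
drive_tool(increments="0 0 1.5 0 85; 0 -2 0.5 0 85; 0 -2 0 0 85; 0 -2 0 0 85; 0 0 0 0 85")

```text
time: 12.9
position: [0.5149, -0.0185, 0.0598]
tool_rot: [-1.228, 1.189, -1.184]
ft_force: [-5.8, -0.7, -1.5]
grip_width: 0.664
```

```bash
python3 look.py i wrist scene
```

```text
t 12.9 tcp dock mm [-140.    -0.5   59.8] zaxis yaw rel dock deg -0.05 F [-5.78 -0.7  -1.53] w 0.664
```

View pics/wrist_i.png

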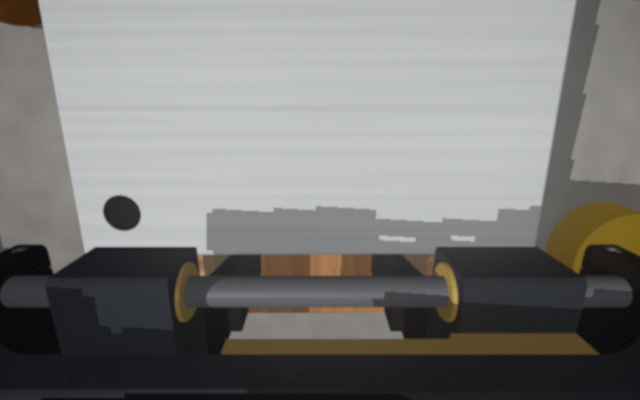

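View pics/scene_i.png

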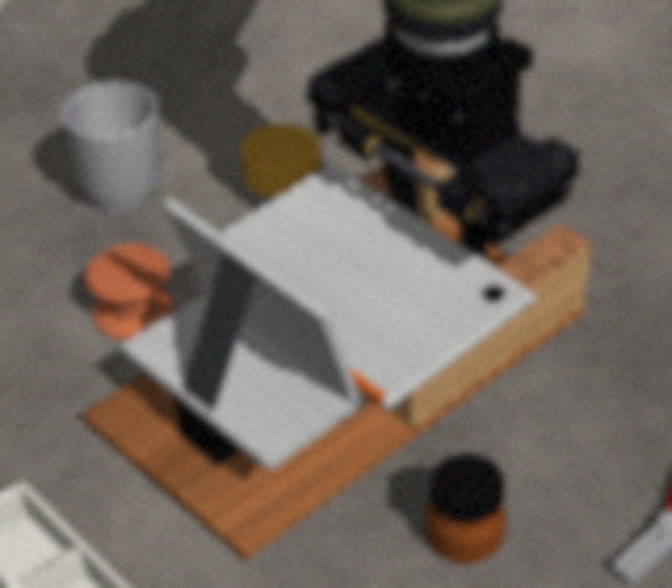

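Call:
drive_tool(increments="0 -2 0.5 0 85; 0 -2 0 0 85; 0 -2 0 0 85; 0 -2 0 0 85; 0 0 0 0 85")

```text
time: 13.62
position: [0.5155, -0.0185, 0.0679]
tool_rot: [-1.228, 1.188, -1.184]
ft_force: [-5.6, 0.3, -1.6]
grip_width: 0.661
```

```bash
python3 look.py j wrist scene
```

```text
t 13.62 tcp dock mm [-139.4   -0.5   67.9] zaxis yaw rel dock deg -0.06 F [-5.59  0.3  -1.6 ] w 0.661
```

View pics/wrist_j.png

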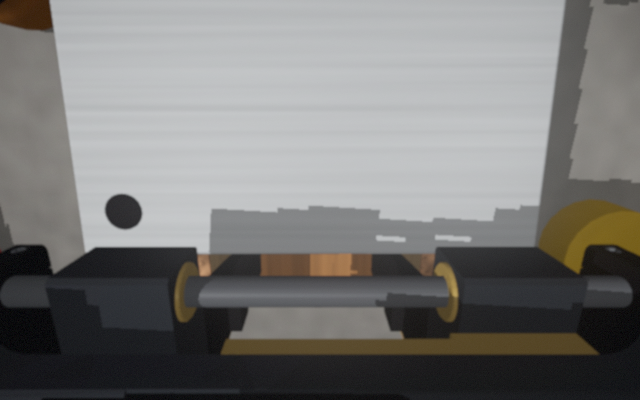

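View pics/scene_j.png

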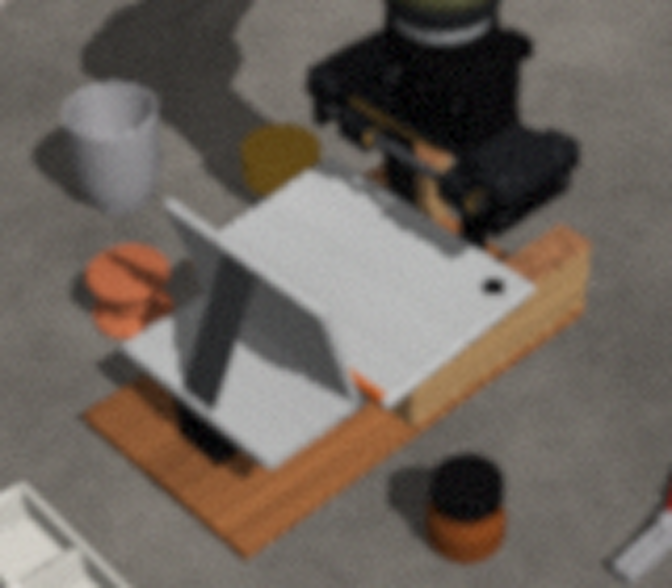

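Call:
drive_tool(increments="0 -2 0.5 0 85; 0 -2 0 0 85; 0 -2 0 0 85; 0 -2 0.2 0 85; 0 -2 0.3 0 85; 0 -2 0.4 0 85; 0 0 0 0 85")

```text
time: 14.6
position: [0.5173, -0.0185, 0.0801]
tool_rot: [-1.227, 1.188, -1.184]
ft_force: [-5.4, -1.5, -1.3]
grip_width: 0.67
```

```bash
python3 look.py k wrist scene
```

```text
t 14.6 tcp dock mm [-137.6   -0.5   80.1] zaxis yaw rel dock deg -0.06 F [-5.39 -1.47 -1.25] w 0.67
```

View pics/wrist_k.png

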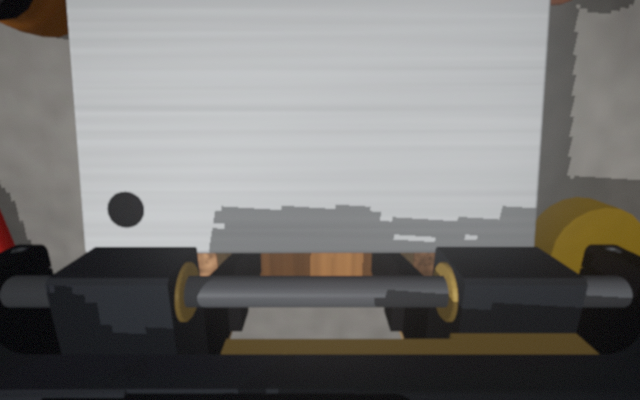

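View pics/scene_k.png

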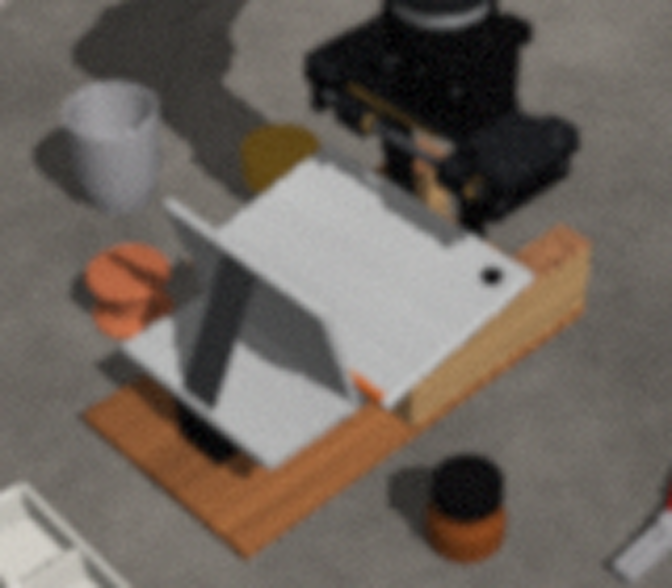

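Call:
drive_tool(increments="0 -2.8 0.6 0 85; 0 -2.8 0.6 0 85; 0 -2.8 0.6 0 85; 0 -2.8 0.7 0 85; 0 0 0 0 85")

```text
time: 15.32
position: [0.52, -0.0184, 0.0917]
tool_rot: [-1.227, 1.188, -1.185]
ft_force: [-6.3, -1.3, -1.2]
grip_width: 0.669
```

Call:
drive_tool(increments="0 -2.9 0.9 0 85; 0 -2.9 0.9 0 85; 0 -2.9 0.9 0 85; 0 -2.9 1 0 85; 0 0 0 0 85")

```text
time: 15.95
position: [0.5232, -0.0183, 0.1033]
tool_rot: [-1.228, 1.189, -1.184]
ft_force: [-7.2, -0.0, 0.5]
grip_width: 0.665
```

```bash
python3 look.py l wrist scene
```

```text
t 15.95 tcp dock mm [-131.7   -0.5  103.3] zaxis yaw rel dock deg -0.06 F [-7.22 -0.04  0.47] w 0.665
```

View pics/wrist_l.png

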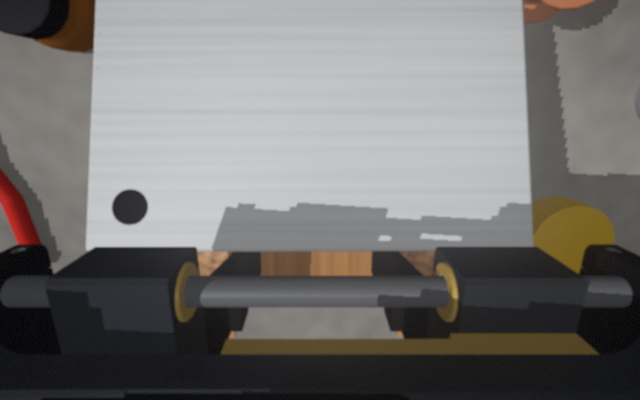

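View pics/scene_l.png

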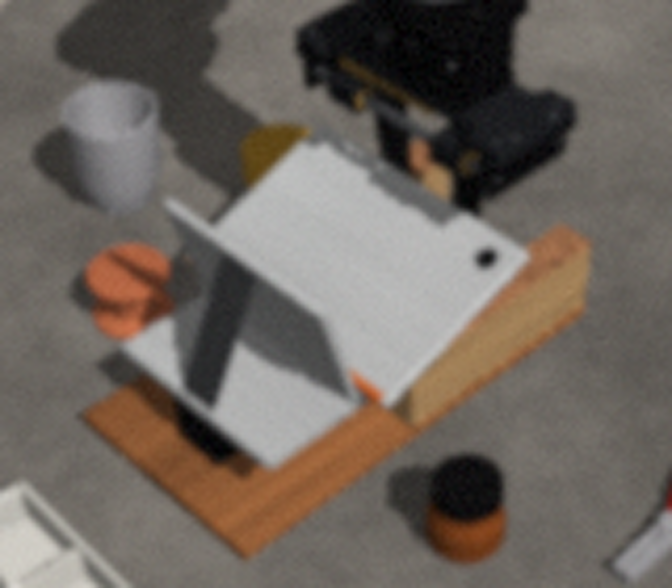

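Call:
drive_tool(increments="0 -2.8 1.1 0 85; 0 -2.8 1.1 0 85; 0 -2.8 1.2 0 85; 0 -2.9 1.2 0 85; 0 0 0 0 85")

```text
time: 16.68
position: [0.5274, -0.0181, 0.1146]
tool_rot: [-1.229, 1.189, -1.184]
ft_force: [-9.4, -1.1, 1.7]
grip_width: 0.667
```

Call:
drive_tool(increments="0 -2.7 1.4 0 85; 0 -2.7 1.4 0 85; 0 -2.7 1.4 0 85; 0 -2.7 1.4 0 85; 0 0 0 0 85")

```text
time: 17.3
position: [0.5325, -0.018, 0.1255]
tool_rot: [-1.229, 1.19, -1.183]
ft_force: [-11.3, -1.9, 1.8]
grip_width: 0.67
```

```bash
python3 look.py m wrist scene
```

```text
t 17.3 tcp dock mm [-122.3   -0.5  125.5] zaxis yaw rel dock deg -0.07 F [-11.31  -1.88   1.83] w 0.67
```

View pics/wrist_m.png

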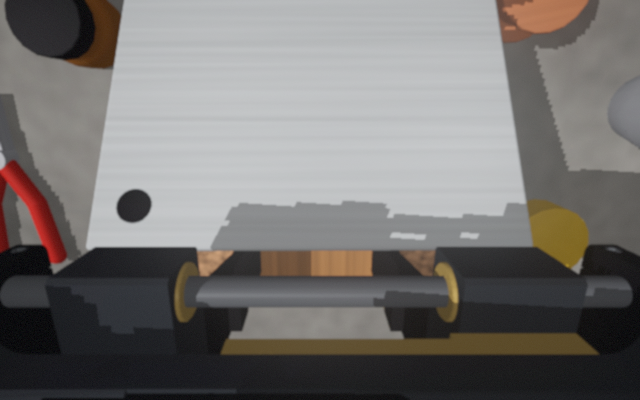

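View pics/scene_m.png

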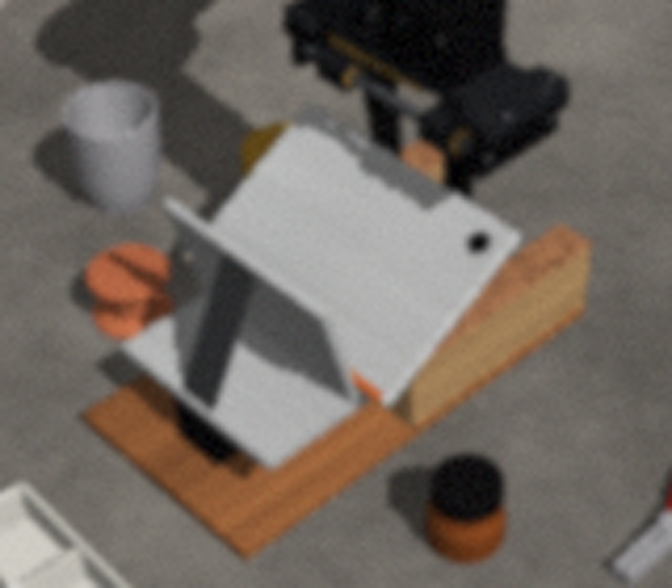

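Call:
drive_tool(increments="0 0 -0.7 0 85; 0 0 -0.6 0 85; 0 0 0 0 85")

```text
time: 17.77
position: [0.5324, -0.0179, 0.1256]
tool_rot: [-1.227, 1.188, -1.184]
ft_force: [-8.3, -1.2, 2.3]
grip_width: 0.671
```

Call:
drive_tool(increments="0 0 -0.6 0 85; 0 0 -0.6 0 85; 0 0 0 0 85")

```text
time: 18.15
position: [0.5328, -0.0177, 0.126]
tool_rot: [-1.224, 1.186, -1.186]
ft_force: [-3.9, -0.6, -0.2]
grip_width: 0.666
```

```bash
python3 look.py n wrist scene
```

```text
t 18.15 tcp dock mm [-122.    -0.3  126. ] zaxis yaw rel dock deg -0.06 F [-3.95 -0.65 -0.18] w 0.666
```

View pics/scene_n.png

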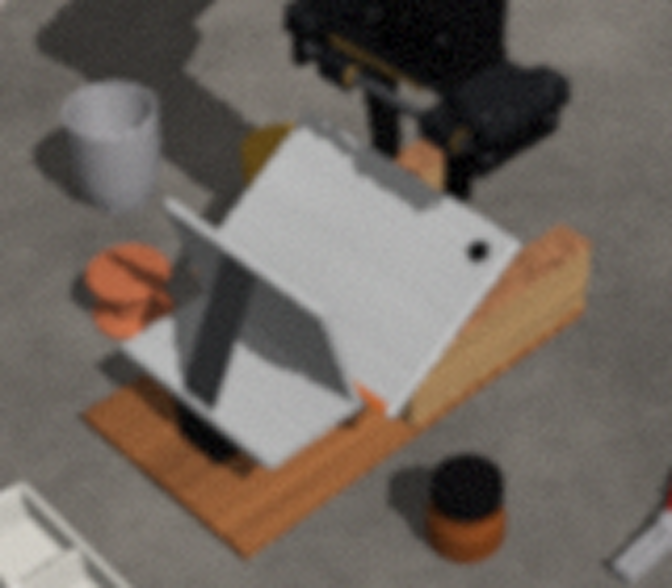

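View pics/wrist_n.png

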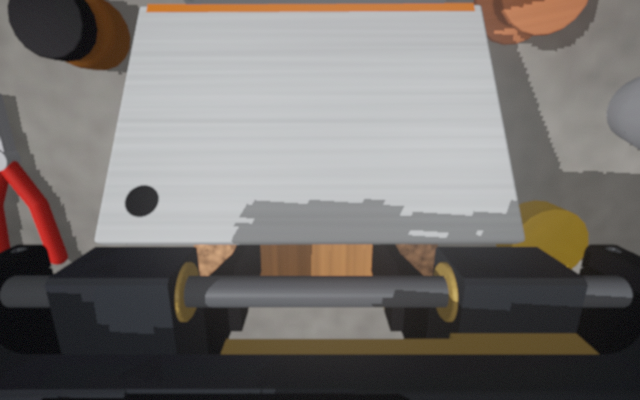

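```bash
cat > tab.py <<'E'
from h import *
dk=np.array([.6548,-.0134,.033])
def tabfit(W,NL,NR,FL,FR):
    # params: dock-frame back-face centre x,y,z, theta(tilt), yaw
    c,s=np.cos(dk[2]),np.sin(dk[2]); Rd=np.array([[c,-s,0],[s,c,0],[0,0,1]]); t=np.array([dk[0],dk[1],0])
    loc=np.array([[-.07,.1,0],[-.07,-.1,0],[.07,.1,0],[.07,-.1,0]]); px=np.array([NL,NR,FL,FR],float)
    def pts(p,L=loc):
        R=Ro.from_euler('ZY',[p[4],p[3]]).as_matrix()   # +Y rotation lowers +x
        return L@R.T+p[:3]
    w=lambda P:P@Rd.T+t
    r=least_squares(lambda p:(proj(W,w(pts(p)))-px).ravel(),[-.07,0,.1,.5,0])
    p=r.x
    scr=pts(p,loc-[0,0,.010])*1e3
    print("theta deg",np.degrees(p[3]).round(1),"yaw deg",np.degrees(p[4]).round(1),"rms",np.sqrt(np.mean(r.fun**2)).round(2))
    print("screen-side corners NL NR FL FR (dock mm)",scr.round(1).tolist())
    print("foot mid",(pts(p,np.array([[.07,0,-.005]]))*1e3).round(1))
E
python3 - <<'E'
from tab import *
tabfit(get_image("wrist"),(97,242),(524,243),(142,5),(481,6))
E
```

```text
theta deg 33.0 yaw deg -0.2 rms 0.39
screen-side corners NL NR FL FR (dock mm) [[-114.5, 101.2, 132.5], [-115.1, -98.8, 132.5], [2.8, 100.8, 56.2], [2.2, -99.2, 56.2]]
foot mid [[ 5.3  0.8 60.4]]
```

Call:
drive_tool(increments="0 -2 2 0 85; 0 -2 2 0 85; 0 -2.2 2 0 85; 0 -2.2 2 0 85; 0 0 0 0 85")

```text
time: 18.92
position: [0.539, -0.0174, 0.1345]
tool_rot: [-1.228, 1.189, -1.184]
ft_force: [-10.3, -1.0, 4.3]
grip_width: 0.666
```

Call:
drive_tool(increments="0 -2.4 2.1 0 85; 0 -2.4 2.1 0 85; 0 -2.4 2.1 0 85; 0 -2.4 2.1 0 85; 0 0 0 0 85")

```text
time: 19.55
position: [0.5472, -0.0171, 0.1447]
tool_rot: [-1.228, 1.189, -1.184]
ft_force: [-12.3, -1.5, 8.2]
grip_width: 0.666
```

```bash
python3 look.py o wrist scene
```

```text
t 19.55 tcp dock mm [-107.7   -0.2  144.7] zaxis yaw rel dock deg -0.06 F [-12.32  -1.51   8.22] w 0.666
```

View pics/wrist_o.png

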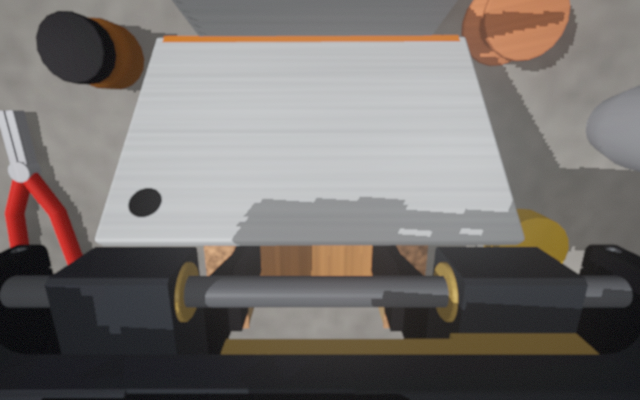

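View pics/scene_o.png

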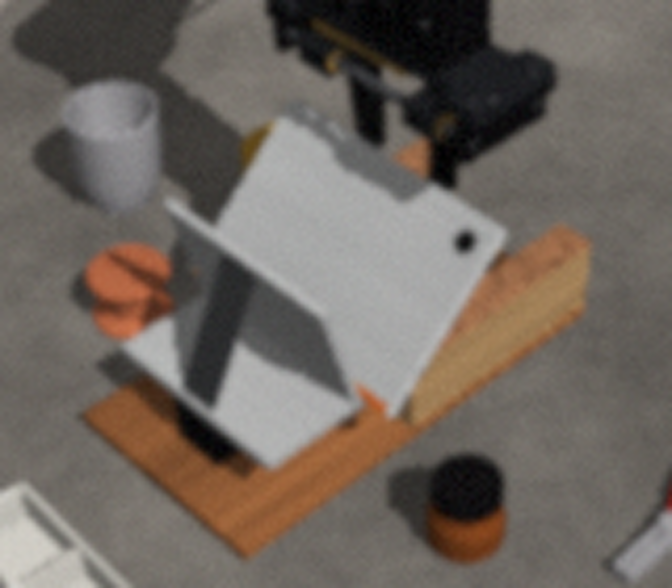

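```bash
python3 - <<'E'
from tab import *
tabfit(get_image("wrist"),(97,241),(523,243),(158,38),(465,38))
E
```

```text
theta deg 42.8 yaw deg -0.2 rms 0.43
screen-side corners NL NR FL FR (dock mm) [[-101.6, 101.5, 151.7], [-102.3, -98.5, 151.7], [1.1, 101.1, 56.5], [0.4, -98.9, 56.5]]
foot mid [[ 4.1  1.1 60.2]]
```

Call:
drive_tool(increments="0 -2 0 0 85; 0 -2 0 0 85; 0 0 0 0 85")

```text
time: 20.08
position: [0.55, -0.0171, 0.1484]
tool_rot: [-1.223, 1.184, -1.187]
ft_force: [-3.0, -1.5, 0.4]
grip_width: 0.669
```

Call:
drive_tool(increments="0 -2.1 2 0 85; 0 -2.1 2 0 85; 0 -2 2.1 0 85; 0 -2 2.1 0 85; 0 -2 2.1 0 85; 0 0 0 0 85")

```text
time: 20.82
position: [0.56, -0.0168, 0.1583]
tool_rot: [-1.224, 1.185, -1.186]
ft_force: [-1.2, 1.1, -1.2]
grip_width: 0.665
```

Call:
drive_tool(increments="0 -2 2 0 85; 0 -1.9 2 0 85; 0 -1.9 2.1 0 85; 0 -1.8 2.2 0 85; 0 0 0 0 85")

```text
time: 21.45
position: [0.5681, -0.0165, 0.1659]
tool_rot: [-1.224, 1.185, -1.186]
ft_force: [-0.8, 0.2, -0.4]
grip_width: 0.665
```

```bash
python3 look.py p wrist scene
```

```text
t 21.45 tcp dock mm [-86.7  -0.3 165.9] zaxis yaw rel dock deg -0.06 F [-0.8   0.15 -0.37] w 0.665
```

View pics/wrist_p.png

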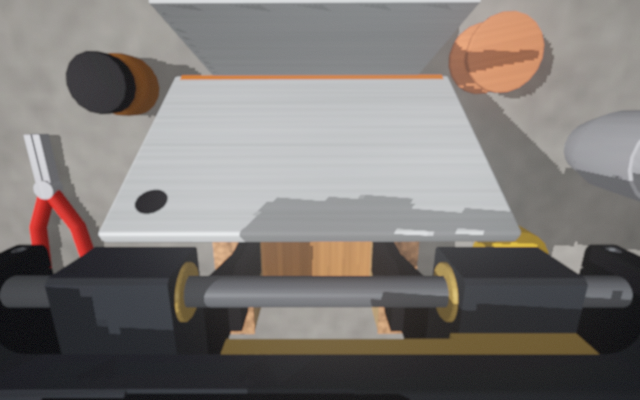

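View pics/scene_p.png

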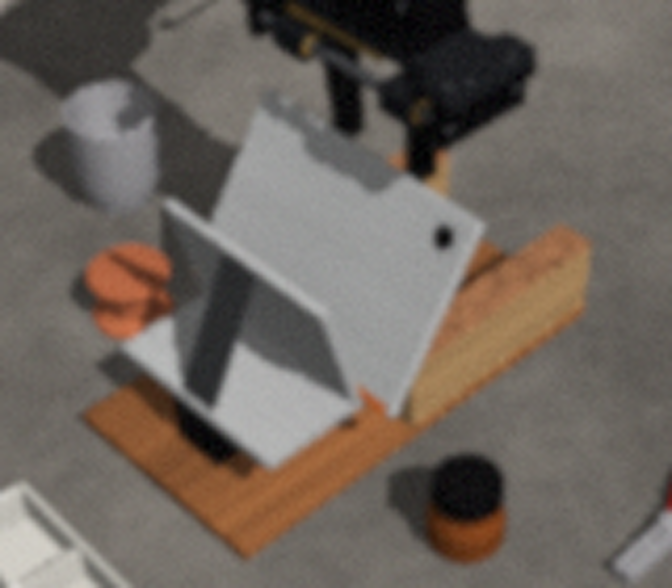

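```bash
python3 - <<'E'
from tab import *
tabfit(get_image("wrist"),(104,232),(519,235),(180,77),(446,76))
E
```

```text
theta deg 55.8 yaw deg -0.3 rms 0.92
screen-side corners NL NR FL FR (dock mm) [[-80.0, 100.7, 169.3], [-80.8, -99.3, 169.3], [-1.3, 100.4, 53.5], [-2.2, -99.6, 53.5]]
foot mid [[ 2.4  0.4 56.3]]
```

Call:
drive_tool(increments="0 -1.2 2.4 0 85; 0 -1.2 2.4 0 85; 0 -1.1 2.4 0 85; 0 -1.1 2.5 0 85; 0 -1 2.5 0 85; 0 0 0 0 85")

```text
time: 22.35
position: [0.5804, -0.0161, 0.1714]
tool_rot: [-1.224, 1.185, -1.186]
ft_force: [-1.4, -0.0, 0.6]
grip_width: 0.666
```

Call:
drive_tool(increments="0 -0.9 2.5 0 85; 0 -0.9 2.5 0 85; 0 -0.8 2.5 0 85; 0 -0.8 2.5 0 85; 0 -0.7 2.5 0 85; 0 0 0 0 85")

```text
time: 23.1
position: [0.5928, -0.0158, 0.1754]
tool_rot: [-1.224, 1.185, -1.186]
ft_force: [-0.9, -0.3, 1.1]
grip_width: 0.665
```

```bash
python3 look.py q wrist scene
```

```text
t 23.1 tcp dock mm [-62.   -0.3 175.4] zaxis yaw rel dock deg -0.06 F [-0.87 -0.29  1.1 ] w 0.665
```

View pics/wrist_q.png

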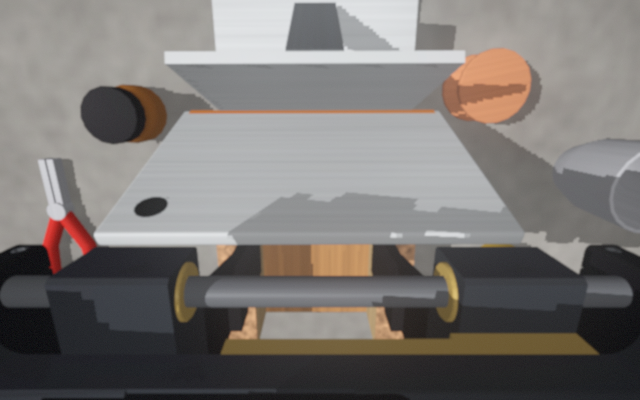

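View pics/scene_q.png

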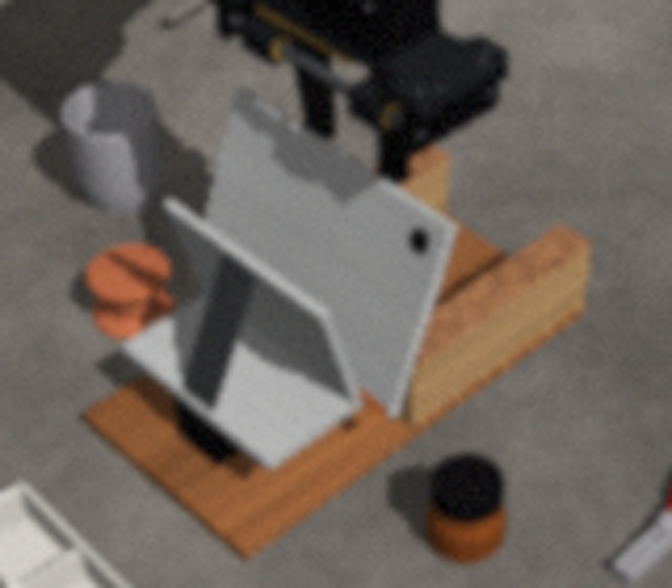

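Call:
drive_tool(increments="0 -0.7 2.5 0 85; 0 -0.7 2.5 0 85; 0 -0.7 2.5 0 85; 0 -0.6 2.5 0 85; 0 -0.6 2.5 0 85; 0 -0.5 2.5 0 85; 0 -0.5 2.5 0 85; 0 -0.4 2.5 0 85; 0 0 0 0 85")

```text
time: 24.32
position: [0.6127, -0.0151, 0.1801]
tool_rot: [-1.224, 1.186, -1.186]
ft_force: [-0.1, -0.2, 0.4]
grip_width: 0.663
```

Call:
drive_tool(increments="0 -0.3 2.5 0 85; 0 -0.3 2.5 0 85; 0 -0.2 2.5 0 85; 0 -0.2 2.5 0 85; 0 0 2 0 85; 0 0 2 0 85; 0 0 0 0 85")

```text
time: 25.2
position: [0.6266, -0.0147, 0.181]
tool_rot: [-1.224, 1.186, -1.186]
ft_force: [0.7, -0.5, 0.6]
grip_width: 0.666
```

```bash
python3 look.py r wrist scene
```

```text
t 25.2 tcp dock mm [-28.3  -0.3 181. ] zaxis yaw rel dock deg -0.06 F [ 0.68 -0.55  0.6 ] w 0.666
```

View pics/wrist_r.png

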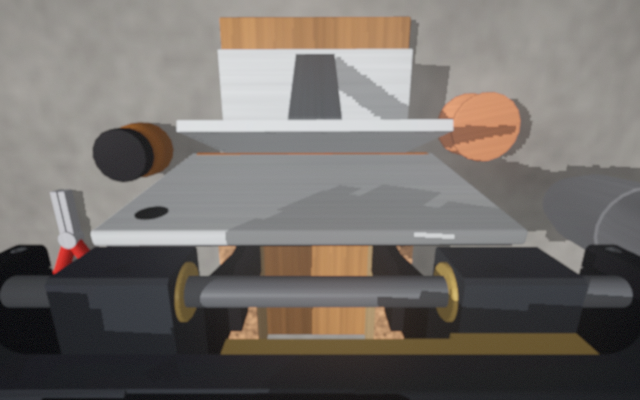

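View pics/scene_r.png

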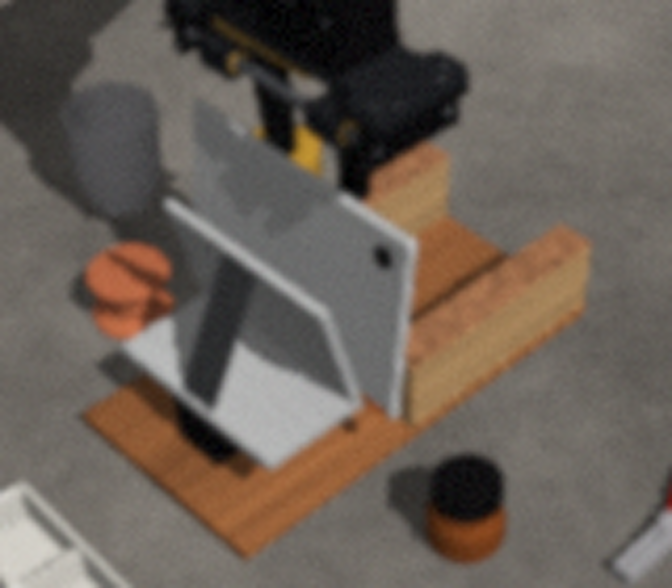

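Call:
drive_tool(increments="0 0 2 0 85; 0 0 2 0 85; 0 0 2 0 85; 0 0 2 0 85; 0 0 2 0 85; 0 0 2 0 85; 0 0 2 0 85; 0 0 2 0 85; 0 0 0 0 85")

```text
time: 26.42
position: [0.6426, -0.0141, 0.1811]
tool_rot: [-1.224, 1.186, -1.186]
ft_force: [0.0, -0.2, -0.4]
grip_width: 0.666
```

```bash
python3 look.py s wrist scene
```

```text
t 26.43 tcp dock mm [-12.2  -0.3 181.1] zaxis yaw rel dock deg -0.06 F [ 0.04 -0.17 -0.45] w 0.666
```

View pics/wrist_s.png

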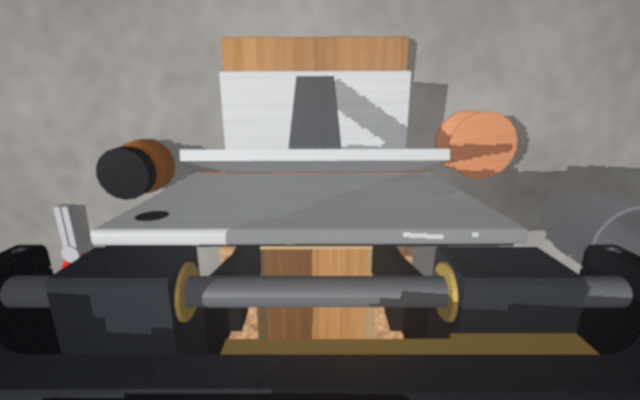

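View pics/scene_s.png

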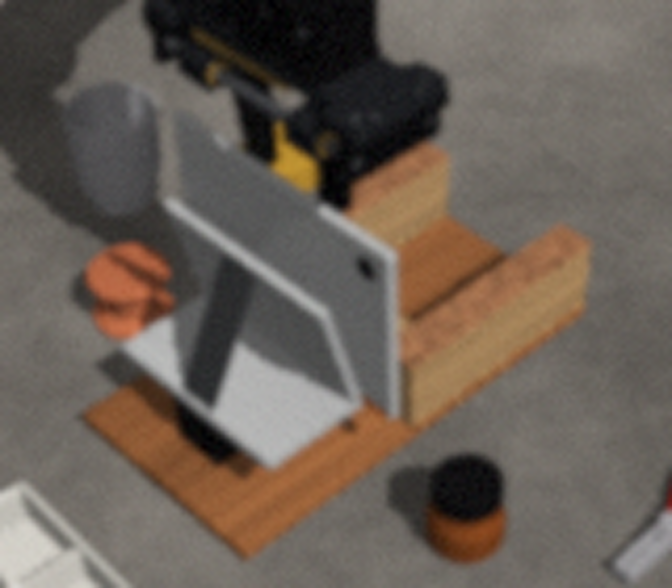

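Now nearly upright. I continue slowly past the balance point.

Call:
drive_tool(increments="0 0 1.5 0 85; 0 0 1.5 0 85; 0 0 1.5 0 85; 0 0 1.5 0 85; 0 0 1.5 0 85; 0 0 1.5 0 85; 0 0 0 0 85")

```text
time: 27.4
position: [0.6516, -0.0139, 0.1811]
tool_rot: [-1.224, 1.186, -1.186]
ft_force: [-0.9, 0.7, -0.3]
grip_width: 0.663
```

```bash
python3 look.py t wrist scene
```

```text
t 27.4 tcp dock mm [ -3.2  -0.4 181.1] zaxis yaw rel dock deg -0.06 F [-0.87  0.72 -0.28] w 0.663
```

View pics/wrist_t.png

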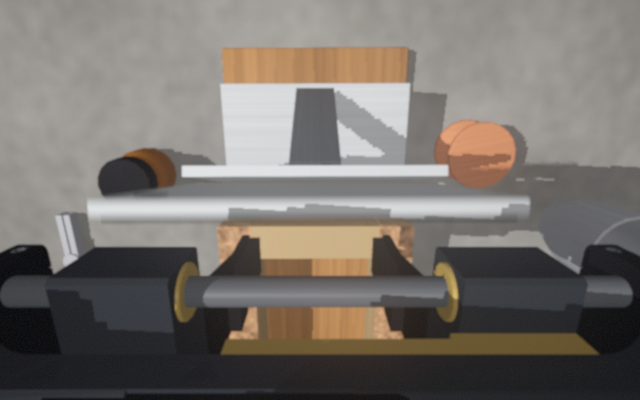

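View pics/scene_t.png

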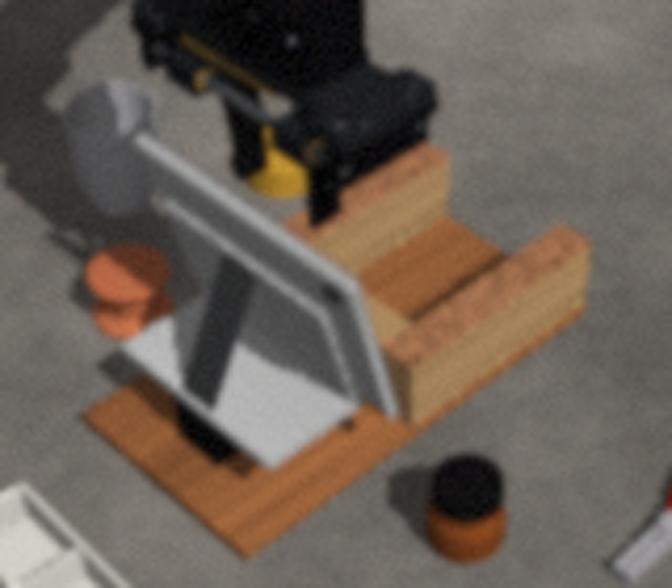

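Call:
drive_tool(increments="0 0 -5 0 85; 0 0 -15 0 85; 0 0 -25 0 85; 0 0 -30 0 85; 0 0 -30 0 85; 0 -20 -30 0 85; 0 -20 0 0 85; 0 0 0 0 85; 0 0 0 0 85")

```text
time: 28.62
position: [0.5162, -0.0182, 0.2204]
tool_rot: [-1.225, 1.186, -1.185]
ft_force: [0.0, 0.8, -1.1]
grip_width: 0.667
```

```bash
python3 look.py u wrist scene top
```

```text
t 28.62 tcp dock mm [-1.386e+02 -2.000e-01  2.204e+02] zaxis yaw rel dock deg -0.06 F [ 0.    0.81 -1.1 ] w 0.667
```

View pics/wrist_u.png

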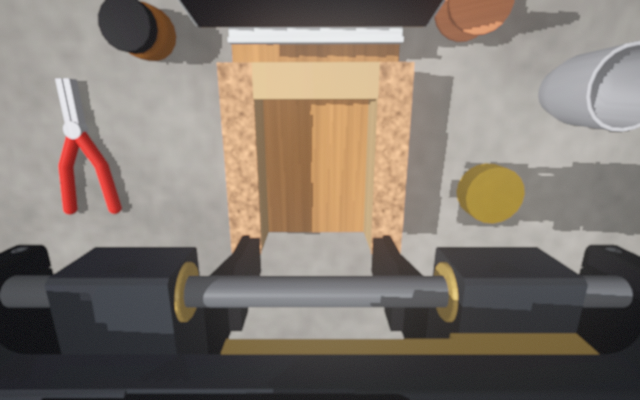

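View pics/scene_u.png

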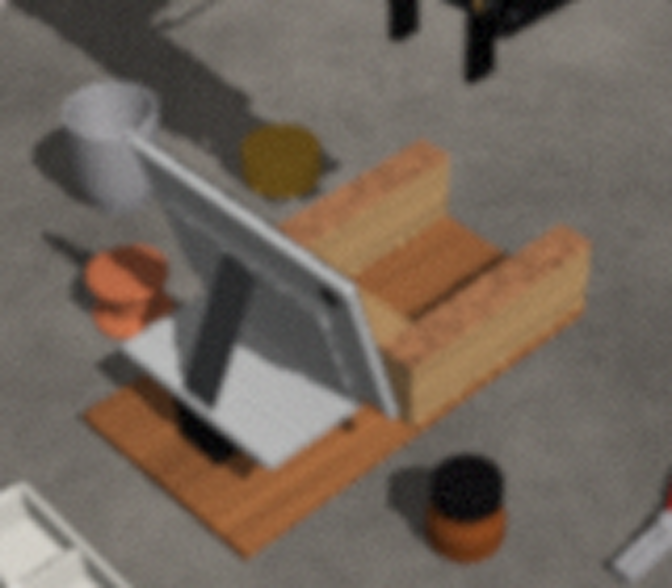

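View pics/top_u.png

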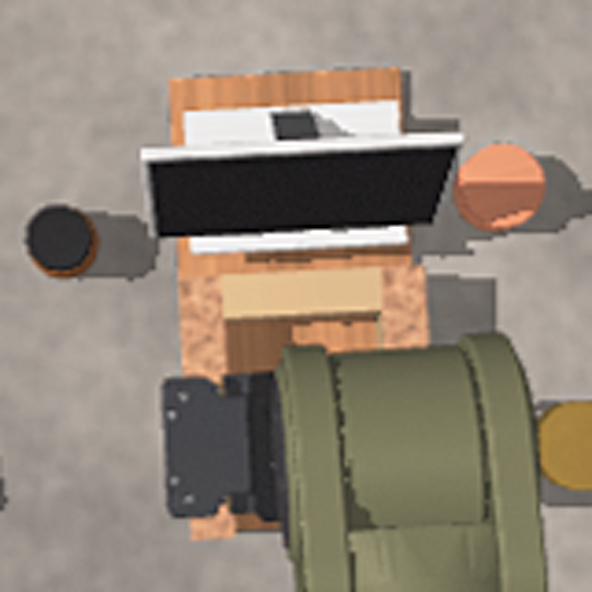

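```bash
python3 - <<'E'
from h import *
dk=np.array([.6548,-.0134,.033]); T=get_image("top"); S=get_image("scene")
c,s=np.cos(dk[2]),np.sin(dk[2]); Rd=np.array([[c,-s,0],[s,c,0],[0,0,1]]); t=np.array([dk[0],dk[1],0])
zt=lambda u,v:(np.array([u,v])+.5)/3.7-.5+[265,120]
zs=lambda u,v:(np.array([u,v])+.5)/4.2-.5+[215,120]
# local: x toward foot, z out of back; origin centre of screen
obs=[(T,(.07,.1,0),zt(160,237)),(T,(.07,-.1,0),zt(433,223)),(T,(-.07,.1,.01),zt(143,150)),(T,(-.07,-.1,.01),zt(463,135)),
 (S,(-.07,-.1,.01),zs(132,139)),(S,(-.07,.1,.01),zs(354,293)),(S,(.07,.1,.0),zs(397,413))]
def P(p,L): return Ro.from_euler('ZYX',p[3:]).as_matrix()@np.array(L)+p[:3]
f=lambda p:np.concatenate([proj(d,[Rd@P(p,L)+t])[0]-px for d,L,px in obs])
r=least_squares(f,[0,0,.13,1.8,0,0][:3]+[0,1.8,0]); p=r.x
print("foot mm",(1e3*P(p,(.07,0,.005))).round(1),"ZYX deg",np.degrees(p[3:]).round(1)); print(r.fun.reshape(-1,2).round(1).tolist())
R=Ro.from_euler('ZYX',p[3:]).as_matrix(); print("z-angle",np.arccos(R[2,2]).round(3),"y-ang",np.arccos(R[1,1]).round(3)); print(ctrl.get_state()["time"])
E
```

```text
foot mm [ 3.9  1.5 59.9] ZYX deg [  3.  102.8   2.9]
[[-1.9, 0.3], [1.8, -0.2], [-0.4, 0.6], [0.4, -0.2], [0.1, -0.1], [-0.9, -0.0], [0.4, 0.7]]
z-angle 1.794 y-ang 0.012
28.875
```

```bash
python3 - <<'E'
from bench import get_image,workorder,ctrl
import numpy as np
a=get_image("top")["img"].astype(int)
for _ in range(8): b=get_image("top")["img"].astype(int)
d=np.abs(a-b).max(2); print("changed px",(d>25).sum())
print(workorder.close_job(), ctrl.get_state()["time"])
E
```

```text
changed px 138
the job is handed in; nothing more can be done
the job is handed in; nothing more can be done
```

The tablet now stands on the ledge with its orange edge down. It leans on the backrest, screen towards the robot, and the job is handed in.

**What I did:** I slid the tablet square with two fingers on its plain edge, then nudged it 11 mm sideways to centre it. I pushed it on until the rest was felt. Then I raised the plain edge by pushing and lifting until it went past upright and fell the last few degrees onto the backrest. The arm then backed off about 135 mm.

**Last checks:**

| Check | Measured | Allowed |
|---|---|---|
| Orange edge, dock x | 4 mm | -16 to +26 mm |
| Orange edge, dock y | 1.5 mm | ±18 mm |
| Orange edge, height above bench | 60 mm | 56 to 67 mm |
| Angle of tablet z from vertical | 1.79 rad (about 13° lean) | 1.745 to 2.007 rad |
| Squareness to the dock | 0.01 rad | below 0.10 rad |
| Largest wrist force in my readings | about 15 N | finger limit 30 N |
| Time, a few tenths of a second before hand-in | about 29 s | 72 s |

- **Fit quality:** the pose fit left up to 1.9 pixels (about 5 mm) of disagreement at the lower tablet corners. The lean is the tightest of these, about 3° inside its limit. An ideal lean on the backrest would be 15°.
- **Forces:** they were read only at the end of each move call, so a brief peak between readings would not show.
- **Stillness:** this is not proved. Between the first and last of nine top-camera pictures just before hand-in, 138 pixels changed. I took this for image noise and did not look into where they were.
- **Other things on the bench:** the jar, spool and tin looked unmoved in the last pictures. I did not measure the beaker and pliers separately.

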